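# Show the twin-lobed DC charging plug to the inspection camera

## Task

Draw the DC charging plug (the one with the two-lobed body) straight up out of its steel holster, turn it and hold it raised in front of the inspection camera: contact face square to the lens, centred on the lens and about 12 cm from it, right way up with the round lobe uppermost. Finish while still holding it there, steady in the gripper, for the picture to be taken. Do not touch the camera or its stand, and leave the other plug, the multimeter and the screwdriver where they are.

Things in the scene. Friction and masses are not known exactly. Their poses are not given: they have to be found in the camera images.
- dc_plug: DC plug, 0.3-0.5 kg, face down in its holster. Origin: centre of contact face (lowest); z up the handle, x to round lobe. Grey nose z 0-45 mm: round lobe dia 44 at x=20, wide lobe 34 x 62 (x,y) at x=-23. Black body z 45-85: round dia 58 at x=21, wide 46 x 76 at x=-23. Flat upright handle on the axis, 40 (x) x 26 (y), z 85-155, steel disc on top. Grip across the 26 at z 122-135. Mass centre z ~63.
- dc_holster: Fixed steel holster of the DC plug. Origin under its centre on the table, z up. Base 138 x 106 x 6 mm; open pocket, inside 88 (x) x 66 (y), walls 5, rim 45 and floor 6 mm above the table. The nose stands on the pocket floor with 2 to 3 mm play, plug axes along the holster's; not latched, lifts straight up. May stand left or right of the robot.
- lens (a point): Centre of the camera's front glass, inside a white ring light of dia 84 mm. z: optical axis out of the lens, slanting up and back towards the robot, 27 to 42 deg from vertical (varies; the head stays put). x: up in the picture (slants up and away from the robot). Wanted: plug axes parallel to these (x to x, z to z), plug origin 120 mm out along z.
- cam_stand: Fixed stand of the inspection camera with the camera head in its yoke. Origin under its centre on the table, z up. Base 120 x 120 x 10 mm, yoke cheeks 70 mm high; the head's tilt axis (y) is 58 mm above the table, the lens 35 mm out from it. Nothing on it is higher than 120 mm.
- ac_plug: The other plug, to be left alone: same handle and colours but a single round body (58 mm diameter; nose 44 mm), 159 mm tall, standing face down in its own holster. Origin at the centre of its lower face, z up.
- ac_holster: Fixed steel holster of the other plug, base 98 x 88 mm, rim 45 mm above the table. Origin under its centre. Which of the two holsters stands left and which right differs from run to run.
- multimeter: Black handheld multimeter lying on the table, 150 x 75 x 41 mm, to be left alone. Origin under its centre.
- screwdriver: Screwdriver lying on the table along its x axis, to be left alone. Origin at its underside.
There are look-alikes about, which are no part of the job. What is shaped like the dc_holster but red or yellow is not meant.

How it is judged:
By the outcome, as a careful person would: the job done as asked, in the order asked, and still so for the second after the job is handed in, while the arm keeps its last pose, push and grip.
It also fails if it takes over 32 s, if anything falls off the work surface, if the arm or the gripper's body presses on something with over 40 N, if the wrist force passes 120 N, or if a joint passes its speed limit or range.

## Robot

A 6-joint arm with a two-finger parallel gripper is mounted at the origin on the work surface. World frame = base frame: x ahead of the robot, y to its left, z up, the work surface at z = 0. Lengths are in mm, angles in rad, forces in N, time in s.
With the tool pointing down it reaches from about 350 to 725 mm from the base axis. Payload 4.3 kg.
Tool frame: the origin (TCP) lies midway between the tips of the shut fingers; the grasp point (between the pads) lies 19 mm behind it; x points along the fingers, z is the direction in which the jaws open and shut, and the axes are right-handed (so a half turn about x gives the same grasp; the last joint's range is limited). The gripper opens to 85 mm and grips with 20 to 120 N. Pads are 22 mm wide; open, the fingers measure 114 mm over their backs; the gripper's body (76 mm by 85 mm) begins 54 mm behind the grasp point. The pads swing forward as they close: fully open they stand 13 mm farther back than shut.
Start: joints at [-1.286, 0.377, 0.081, 1.274, 0, 1.46], TCP at [221.174, -530.805, 191.529] pointing down, gripper open.
Joint ranges: [-2.72, 2.72], [-0.84, 1.66], [-1.02, 1.22], [-1.77, 2.12], [-1.37, 1.28], [-3.14, 3.14]. Speed limits (rad/s): [2.57, 2.57, 3.14, 3.14, 3.14, 3.14].

## Interface

Orientations are given as a rotation vector (axis times angle).
In Python, from plant import manip, eoat, planner, imaging, ticket, get_time, get_qpos, get_dq, get_joint_efforts, get_ee_pos, get_orientation, get_wrist_force, get_ft_torque, get_width gives the robot as it stands. Calls block until the motion is done:
- manip.move_ptp(position, orientation): joint-space move of the TCP to a pose.
- manip.line_to(position, speed=150, rot=None, guard=None): straight line of the TCP; rot=None keeps the orientation; speed is the mean speed in mm/s. With guard (N) it stops when the force on the tool has changed by that much, and returns True; else False.
- manip.movej(angles): joint-space move.
- eoat.open_jaws() and eoat.close(force=None): open the fingers fully, or close them until they stop; force is the grip in N (None keeps the last).
- manip.sleep(seconds).
- planner.inverse_kinematics(position, orientation): joint angles nearest the present ones, or None.
- imaging.get_image(name): name is "scene" or "side" or "wrist"; returns the picture (384x512x3 uint8, red, green, blue); there is no depth.
- imaging.camera_params(name): a dict with "camera_matrix" (3x3 intrinsics, pixels), "rvec" (rotation vector, rad) and "tvec" (3), from world to camera coordinates, as OpenCV has them. Camera axes: x right, y down, z forward; pixel columns grow to the right and rows downward; lengths in mm; the calibration is good to about 2 mm. A picture is of the moment at which its call begins: read the wrist's pose just before it. camera_params takes no time and is no camera call; for the wrist camera it gives the pose at the moment of the call.
A pose or a line that the arm cannot do raises manip.IKError and nothing moves.
- ticket.job_done(): hands the job in, once; it reports no verdict.
Readings, each from a call of its own:
- get_time(): time.
- get_qpos(): joint angles.
- get_dq(): joint speeds.
- get_joint_efforts(): joint torques, N m.
- get_ee_pos(): TCP position.
- get_orientation(): TCP orientation.
- get_wrist_force(): force on the tool from outside, world axes, zero at the start.
- get_ft_torque(): the same for the moment, N m.
- get_width(): opening from 0.0 (shut) to 1.0 (fully open).
Only numpy, scipy, OpenCV 4.12 (cv2) and the standard library are available. Lean on these libraries where they do the work, as an engineer would, in place of code of your own. Each camera call takes 0.05 s, during which the arm holds its last target. There are 200 camera calls.

## Working session

There is one attempt and no reset: what is moved stays moved. The work goes in short steps, each a Python script; the robot and the scene stay as the last script left them, time stands still between calls to the robot, and variables do not carry over. Pictures are saved under pics/ and viewed, about 8 in all and at most 12, crops included, and the job is handed in when it is done.

```bash
mkdir -p pics; ls; python3 - <<'E'
from plant import *
import cv2,numpy as np
for n in ("scene","side"):
    im=imaging.get_image(n); cv2.imwrite(f"pics/{n}0.png",im[:,:,::-1]); 
    a=imaging.camera_params(n); np.savez(f"{n}.npz",**a)
    R=cv2.Rodrigues(np.array(a["rvec"],float))[0]
    print(n,np.array(a["camera_matrix"]).tolist(),(-R.T@np.array(a["tvec"]).ravel()).round(),R[2].round(2))
a,b=[cv2.imread(f"pics/{n}0.png") for n in("scene","side")]
cv2.imwrite("pics/scene0b.png",cv2.resize(a,(800,600),interpolation=2))
cv2.imwrite("pics/side0b.png",cv2.resize(b,(800,600),interpolation=2))
print(get_time(),get_orientation())
E
```

```text
pics
scene [[352.9656029912517, 0.0, 259.7221178814965], [0.0, 352.9656029912517, 191.67867253332682], [0.0, 0.0, 1.0]] [1049. -719.  798.] [-0.47  0.63 -0.62]
side [[358.2791106797445, 0.0, 255.55334865470732], [0.0, 358.2791106797445, 192.05246213400233], [0.0, 0.0, 1.0]] [-22. 702. 813.] [ 0.49 -0.61 -0.63]
0.1 [ 0.91479326  1.37184425 -0.91291706]
```

View pics/scene0b.png

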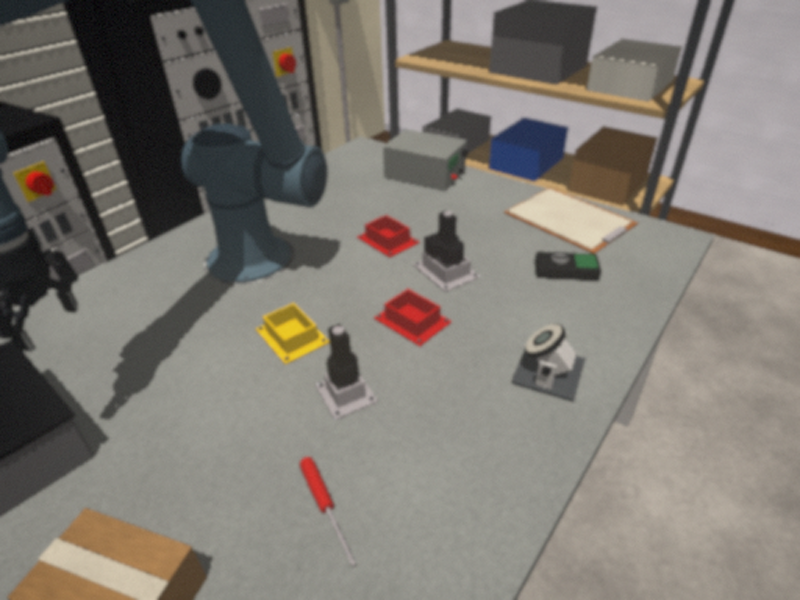

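View pics/side0b.png

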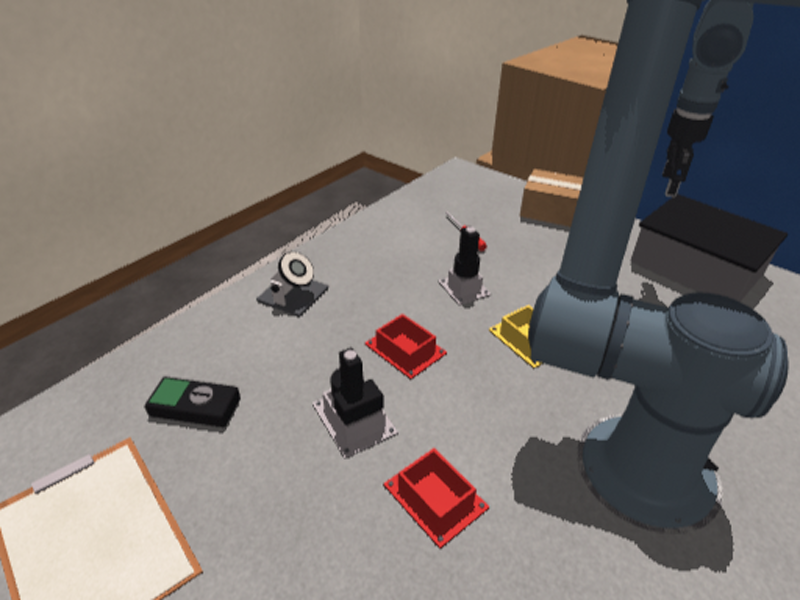

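Both views show the DC plug (two-lobed body) at scene (447,250) and side (355,390), and the AC plug at scene (342,365) and side (467,255). The camera ring is at scene (546,341) and side (297,268). Pixels are at 800x600 scale. Next I measure from these.

```bash
cat > h.py <<'E'
import cv2,numpy as np
from scipy.spatial.transform import Rotation as Ro
def cam(n):
    a=np.load(f"{n}.npz"); return a["camera_matrix"],cv2.Rodrigues(a["rvec"])[0],a["tvec"].ravel()
def ray(c,p):
    K,R,t=c; d=R.T@np.linalg.inv(K)@np.array([p[0],p[1],1.]); return -R.T@t,d/np.linalg.norm(d)
def onz(c,p,z):
    o,d=ray(c,p); return o+d*(z-o[2])/d[2]
def tri(c1,p1,c2,p2):
    (o1,d1),(o2,d2)=ray(c1,p1),ray(c2,p2)
    s=np.linalg.lstsq(np.c_[d1,-d2],o2-o1,rcond=None)[0]
    a,b=o1+s[0]*d1,o2+s[1]*d2; return (a+b)/2,np.linalg.norm(a-b)
E
python3 - <<'E'
from h import *
np.set_printoptions(precision=1,suppress=True)
S,D=cam("scene"),cam("side"); k=.64
f=lambda x,y:(x*k-.18,y*k-.18)
for n,a,b in [("dc top",(447.5,214),(350,355)),("ac top",(338,328),(471,231)),("ring",(546,341),(297,268)),]:
    print(n,*tri(S,f(*a),D,f(*b)))
for p in [(314,408),(347,455),(397,432)]: print("base side",onz(D,f(*p),6))
for p in [(416,264),(445,288),(477,270)]: print("base scene",onz(S,f(*p),6))
for p in [(513,383),(575,398),(584,360)]: print("stand scene",onz(S,f(*p),10))
for p in [(257,297),(297,314),(328,288)]: print("stand side",onz(D,f(*p),10))
a,b=cv2.imread("pics/side0.png"),cv2.imread("pics/scene0.png")
c1=cv2.resize(a[205:300,185:275],None,fx=4.2,fy=4.2,interpolation=2)   # plug side
c2=cv2.resize(a[150:210,155:220],None,fx=6,fy=6,interpolation=2)
c3=cv2.resize(b[195:260,320:380],None,fx=6,fy=6,interpolation=2)
o=np.zeros((600,800,3),np.uint8)
for c,x,y in((c1,0,0),(c2,400,0)): 
    h,w=min(c.shape[0],600-y),min(c.shape[1],800-x); o[y:y+h,x:x+w]=c[:h,:w]
cv2.imwrite("pics/crop1.png",o)
E
```

```text
dc top [453.  239.2 162.8] 1.6363478652038352
ac top [ 512.8 -208.4  163.6] 3.207228600082101
ring [793.8  56.1  81.3] 6.0947909391018955
base side [522.5 271.    6. ]
base side [404.9 307.    6. ]
base side [369.9 215.2   6. ]
base scene [378.9 217.5   6. ]
base scene [493.9 174.8   6. ]
base scene [518.5 282.5   6. ]
stand scene [770.  -10.3  10. ]
stand scene [882.   22.4  10. ]
stand scene [856.9 128.1  10. ]
stand side [855.2 128.4  10. ]
stand side [741.  110.9  10. ]
stand side [755.    0.4  10. ]
```

View pics/crop1.png

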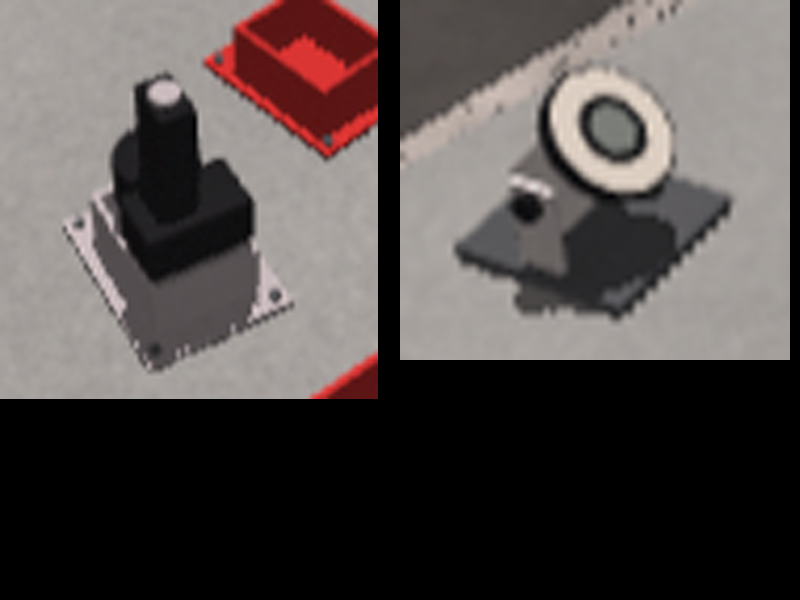

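The crop shows the holster with its wide lobe towards the robot and its round lobe away from it, so plug x is about −18° in yaw. The ring faces up and back towards the robot. I'll now look with the wrist camera, first at the lens and then at the plug.

```bash
cat >> h.py <<'E'
def tool(xd,zd):  # tool rotvec from finger direction and jaw direction
    x=np.array(xd,float);x/=np.linalg.norm(x);z=np.array(zd,float);z-=x*(x@z);z/=np.linalg.norm(z)
    return Ro.from_matrix(np.c_[x,np.cross(z,x),z]).as_rotvec()
def snap(n,tag):
    from plant import imaging
    a=imaging.camera_params(n); im=imaging.get_image(n); np.savez(f"{tag}.npz",**a); cv2.imwrite(f"pics/{tag}.png",im[:,:,::-1])
E
python3 - <<'E'
from h import *
from plant import *
np.set_printoptions(precision=3,suppress=True)
a=imaging.camera_params("wrist");R=cv2.Rodrigues(np.array(a["rvec"]))[0];t=np.array(a["tvec"]).ravel()
T=Ro.from_rotvec(get_orientation()).as_matrix()
print(a["camera_matrix"]); print("cam pos in tool",T.T@(-R.T@t-get_ee_pos())); print("cam axes in tool (cols)\n",T.T@R.T); print(T)
y=np.deg2rad(-18);ys=np.deg2rad(12)
for s in (1,-1):
  for n,p,xd,zd in [("pre",(453,239,220),(0,0,-1),(-np.sin(y),np.cos(y),0)),("view1",(640,30,330),(0.3,0,-1),(0,1,0)),("view2",(670,50,330),(0,0,-1),(0,1,0)),
   ("final",(794-.57*230,56-.57*230*.2,85+.82*230),(.57,.12,-.82),(-np.sin(ys),np.cos(ys),0))]:
    print(s,n,planner.inverse_kinematics(p,tool(xd,s*np.array(zd))))
E
```

```text
[[286.875   0.    258.698]
 [  0.    286.875 189.578]
 [  0.      0.      1.   ]]
cam pos in tool [-181.834   69.588    0.552]
cam axes in tool (cols)
 [[ 0.    -0.274  0.962]
 [ 0.    -0.962 -0.274]
 [ 1.     0.    -0.   ]]
[[-0.     0.923  0.385]
 [ 0.002  0.385 -0.923]
 [-1.     0.    -0.002]]
1 pre [ 0.362  0.242 -0.034  1.295  0.     0.676]
1 view1 [-0.062  0.223  0.171  1.228  0.018 -0.059]
1 view2 [-0.02   0.704  0.995  1.861  0.    -0.02 ]
1 final [-0.163  0.005 -0.397  0.584  0.211 -0.308]
-1 pre [ 0.362  0.242 -0.034  1.295  0.    -2.466]
-1 view1 [-0.062  0.223  0.171  1.228  0.018  3.082]
-1 view2 [-0.02   0.704  0.995  1.861  0.     3.122]
-1 final [-0.163  0.005 -0.397  0.584  0.211  2.834]
```

```bash
python3 - <<'E'
from h import *
from plant import *
y=np.deg2rad(-18)
A=((690,50,200),tool((0,0,-1),(0,-1,0)))
B=((610,60,250),tool((0,0,-1),(0,1,0)))
C=((453,239,250),tool((0,0,-1),(-np.sin(y),np.cos(y),0)))
for P in(A,B,C):
    q=planner.inverse_kinematics(*P); assert q is not None,P
p=np.array(get_ee_pos()); p[2]=340
manip.line_to(p,speed=300)
for P,n in((A,"wA"),(B,"wB"),(C,"wC")):
    manip.move_ptp(*P); manip.sleep(.15); snap("wrist",n); print(n,get_time(),get_ee_pos(),np.round(get_qpos(),2))
o=np.vstack([np.hstack([cv2.resize(cv2.imread(f"pics/{n}.png"),(400,300),interpolation=3) for n in r]) for r in (("wA","wB"),("wC","wC"))])
cv2.imwrite("pics/w1.png",o)
E
```

```text
wA 3.625 [690.07795956  49.29171068 200.18462207] [-0.02  0.65  0.54  1.46 -0.    3.12]
wB 6.4667 [610.00207605  59.98294581 249.9285518 ] [-0.01  0.46  0.36  1.47  0.   -0.01]
wC 7.6083 [454.00575949 238.22427085 249.78237254] [ 0.36  0.24  0.04  1.37 -0.    0.68]
```

View pics/w1.png

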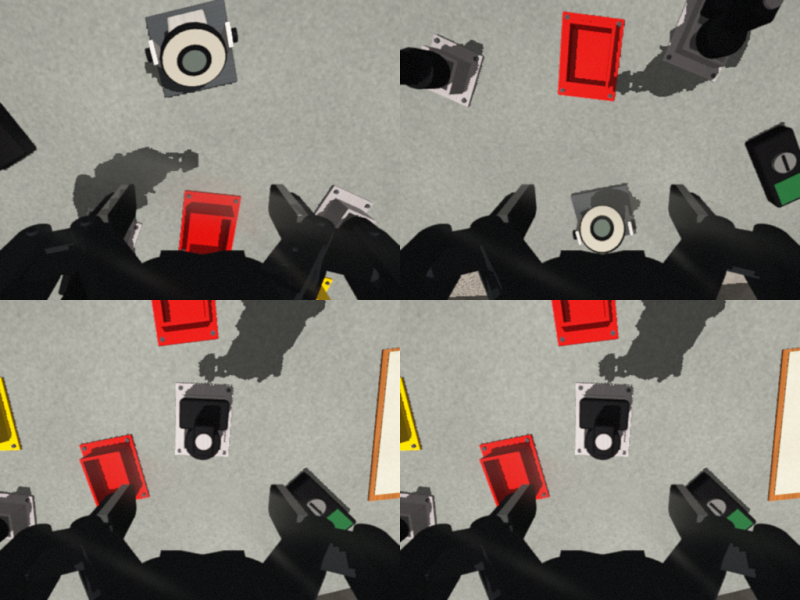

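The wrist views show:
- **wA:** the ring at about (193,57), unobstructed.
- **wB:** the ring at about (602,228).
- **wC:** the DC holster with its disc at about (204,441).

I'll fit the ring and the base by casting rays.

```bash
cat > m.py <<'E'
from h import *
from scipy.optimize import least_squares
np.set_printoptions(precision=2,suppress=True)
def blob(mask,near):
    n,l,st,ce=cv2.connectedComponentsWithStats(mask.astype(np.uint8))
    i=1+np.argmin([np.hypot(*(c-near))+(1e4 if s[4]<30 else 0) for c,s in zip(ce[1:],st[1:])])
    return (l==i).astype(np.uint8),st[i]
def ringpts(n,near):
    im=cv2.imread(f"pics/{n}.png").astype(int); m=(im.min(2)>150)&(im[...,2]-im[...,0]>8)
    b,st=blob(cv2.morphologyEx(m.astype(np.uint8),cv2.MORPH_OPEN,np.ones((3,3))),np.array(near)); 
    g=cv2.GaussianBlur(b*255,(0,0),.8); up=cv2.resize(g,None,fx=8,fy=8,interpolation=cv2.INTER_LINEAR)
    cs=cv2.findContours((up>127).astype(np.uint8),cv2.RETR_CCOMP,cv2.CHAIN_APPROX_NONE)[0]
    cs=sorted(cs,key=cv2.contourArea)[::-1][:2]
    out=[(c[:,0,:][::8]+.5)/8-.5 for c in cs]
    print(n,st,[cv2.fitEllipse(c[:,None].astype(np.float32)) for c in out]); return out
views=[("wA",(247,72)),("wB",(258,291))]
E_=[(cam(n),ringpts(n,p)) for n,p in views]
def pl(p):
    z=np.array([p[3],p[4],1]);return p[:3],z/np.linalg.norm(z)
def res(p,V):
    c,z=pl(p); r=[]
    for k,(o_,i_) in V:
        for q,rad in((o_,42),(i_,p[5])):
            o=ray(k,q[0])[0]; d=np.array([ray(k,a)[1] for a in q]); s=((c-o)@z)/(d@z)
            r.append(np.linalg.norm(o+d*s[:,None]-c,axis=1)-rad)
    return np.concatenate(r)
for V in(E_,E_[:1],E_[1:]):
    f=least_squares(res,[794,56,86,-.6,-.1,25],args=(V,),loss="soft_l1"); c,z=pl(f.x)
    print("lens",c,"z",z,"tilt",np.degrees(np.arccos(z[2])),"yaw",np.degrees(np.arctan2(-z[1],-z[0])),"rin",f.x[5],"rms",np.sqrt(np.mean(res(f.x,V)**2)))
def rect(n,m,near,z):
    b,st=blob(m,np.array(near)); cs=cv2.findContours(b,0,cv2.CHAIN_APPROX_NONE)[0]; c=max(cs,key=cv2.contourArea)[:,0]
    P=np.array([onz(cam(n),a,z)[:2] for a in c],np.float32); r=cv2.minAreaRect(P); print("rect",n,st,r,"box",cv2.boxPoints(r).tolist())
im=cv2.imread("pics/wA.png").astype(int); m=(im[...,0]<115)&(im.max(2)>30)&(abs(im[...,2]-im[...,0])<25)
near=(208*1.28,18*1.28); print(im[int(18*1.28),int(225*1.28)],im[85*128//100,int(170*1.28)],im[20,100])
sub=np.zeros_like(m);sub[:130,180:310]=m[:130,180:310];rect("wA",sub,(245,65),10)
im=cv2.imread("pics/wC.png").astype(int); m=(im.min(2)>185)
print("pix",im[int(150*1.28),int(182*1.28)],im[int(130*1.28),int(150*1.28)])
sub=np.zeros_like(m);sub[100:205,215:305]=m[100:205,215:305]; 
d,st=blob(sub,np.array((261,180))); M=cv2.moments(d,True); px=(M["m10"]/M["m00"],M["m01"]/M["m00"]); print("disc",px,st,"at165",onz(cam("wC"),px,165))
s2=sub&~d.astype(bool); s2=s2.astype(np.uint8); ys,xs=np.nonzero(s2); P=np.array([onz(cam("wC"),a,6)[:2] for a in zip(xs,ys)],np.float32); r=cv2.minAreaRect(P); print(r,cv2.boxPoints(r).tolist(),len(P))
o=np.hstack([cv2.resize(cv2.imread("pics/wC.png")[100:205,210:310],(400,420),interpolation=0),cv2.resize(cv2.cvtColor(sub.astype(np.uint8)*255,cv2.COLOR_GRAY2BGR)[100:205,210:310],(400,420),interpolation=0)]); cv2.imwrite("pics/c2.png",o)
E
python3 m.py
```

```text
wA [ 209   38   79   72 3015] [((247.7667236328125, 73.39107513427734), (71.35552215576172, 79.8065185546875), 74.25076293945312), ((248.12022399902344, 76.71117401123047), (40.96208953857422, 45.95556640625), 72.6172103881836)]
wB [ 232  264   54   58 1652] [((258.3223876953125, 292.47100830078125), (54.291893005371094, 58.12345504760742), 3.0853874683380127), ((258.0454406738281, 291.57330322265625), (31.469512939453125, 34.067710876464844), 3.9498331546783447)]
lens [788.5   58.43  80.12] z [-0.69 -0.22  0.69] tilt 46.49982940280225 yaw 17.38084639198038 rin 23.40528971454936 rms 2.030727472556189
lens [790.72  59.52  57.29] z [-0.63 -0.14  0.77] tilt 39.99136404976821 yaw 12.313922168259191 rin 24.341302417188075 rms 0.33966362309466624
lens [810.93  58.33  51.65] z [-0.62 -0.15  0.77] tilt 39.96416709476863 yaw 13.465187445992695 rin 24.49849167004638 rms 0.2620624713049593
[98 95 94] [34 31 32] [163 171 175]
rect wA [ 185    0  119  125 4877] ((807.1512451171875, 72.657958984375), (120.75370025634766, 138.6617431640625), 12.04727840423584) box [[733.6334838867188, 127.8600845336914], [762.5747680664062, -7.7477312088012695], [880.6690063476562, 17.455833435058594], [851.7277221679688, 153.0636444091797]]
pix [205 207 219] [165 174 176]
disc (260.0198675496689, 181.21523178807948) [251 172  19  19 302] at165 [453.07 239.5  165.  ]
((453.1997985839844, 239.31393432617188), (107.18635559082031, 136.7174530029297), 69.40779113769531) [[370.35919189453125, 213.18771362304688], [498.3414306640625, 165.10220336914062], [536.0404052734375, 265.4401550292969], [408.05816650390625, 313.5256652832031]] 1088
```

View pics/c2.png

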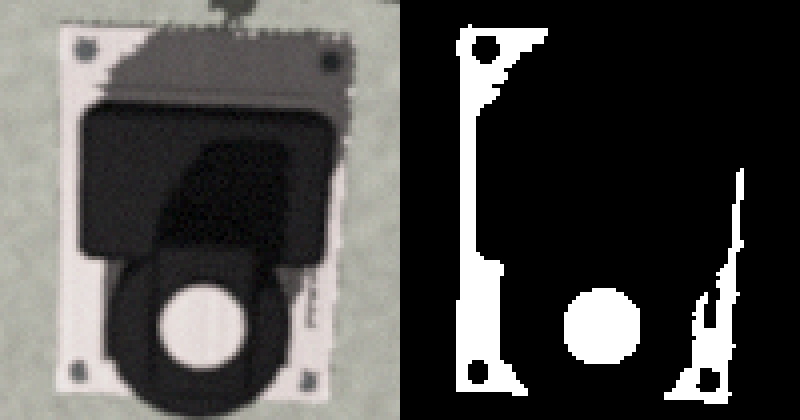

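```bash
sed -i '/^def rect/,$d' m.py; cat >> m.py <<'E'
def res2(p,V):
    c,z=pl(p); r=[]
    for k,(o_,i_) in V:
        for q,rad in((o_,p[6]),(i_,p[5])):
            o=ray(k,q[0])[0]; d=np.array([ray(k,a)[1] for a in q]); s=((c-o)@z)/(d@z)
            r.append(np.linalg.norm(o+d*s[:,None]-c,axis=1)-rad)
    return np.concatenate(r)
S=[(cam("side"),ringpts("side0",(190,171)))]
for V in(E_,E_+S):
    f=least_squares(res2,[794,56,86,-.6,-.1,25,40],args=(V,),loss="soft_l1"); c,z=pl(f.x)
    print("lens",c,"z",z,"tilt",np.degrees(np.arccos(z[2])),"yaw",np.degrees(np.arctan2(-z[1],-z[0])),"rin,rout",f.x[5:],"rms",np.sqrt(np.mean(res2(f.x,V)**2)), "58+35cos",58+35*z[2],"axis foot",c-35*z)
E
python3 m.py
```

```text
wA [ 209   38   79   72 3015] [((247.7667236328125, 73.39107513427734), (71.35552215576172, 79.8065185546875), 74.25076293945312), ((248.12022399902344, 76.71117401123047), (40.96208953857422, 45.95556640625), 72.6172103881836)]
wB [ 232  264   54   58 1652] [((258.3223876953125, 292.47100830078125), (54.291893005371094, 58.12345504760742), 3.0853874683380127), ((258.0454406738281, 291.57330322265625), (31.469512939453125, 34.067710876464844), 3.9498331546783447)]
lens [788.5   58.43  80.12] z [-0.69 -0.22  0.69] tilt 46.49982940280225 yaw 17.38084639198038 rin 23.40528971454936 rms 2.030727472556189
lens [790.72  59.52  57.29] z [-0.63 -0.14  0.77] tilt 39.99136404976821 yaw 12.313922168259191 rin 24.341302417188075 rms 0.33966362309466624
lens [810.93  58.33  51.65] z [-0.62 -0.15  0.77] tilt 39.96416709476863 yaw 13.465187445992695 rin 24.49849167004638 rms 0.2620624713049593
side0 [180 162  20  20 192] [((189.6759033203125, 171.24618530273438), (16.945058822631836, 22.21786880493164), 134.88265991210938), ((190.14552307128906, 171.13050842285156), (10.819367408752441, 13.068624496459961), 143.2647705078125)]
lens [788.23  58.56  83.65] z [-0.62 -0.14  0.77] tilt 39.77054284720718 yaw 12.504212514305523 rin,rout [22.37 38.49] rms 0.29485053755842905 58+35cos 84.90143812983436 axis foot [810.09  63.41  56.75]
lens [787.93  58.41  84.5 ] z [-0.63 -0.14  0.77] tilt 40.066280722186306 yaw 12.708597875069916 rin,rout [22.4  38.39] rms 0.8426777683605491 58+35cos 84.78551201158459 axis foot [809.91  63.36  57.72]
```

The plug and base agree: base 107x137, centre (453.2,239.3), yaw −20.6°, disc at (453.1,239.5). The lens fit is also consistent: axis height 57 mm against 58 given, tilt 40°, yaw 12.5°. Next I grasp and lift.

```bash
python3 - <<'E'
from h import *
from plant import *
np.set_printoptions(precision=2,suppress=True)
y=np.deg2rad(-20.6); o=tool((0,0,-1),(-np.sin(y),np.cos(y),0)); p=np.array([453.1,239.4,0])
manip.line_to(p+[0,0,200],speed=120,rot=o)
hit=manip.line_to(p+[0,0,113.5],speed=80,guard=15); print("hit",hit,get_ee_pos(),get_wrist_force())
if not hit:
    eoat.close(110); manip.sleep(.2); g=np.array(get_ee_pos()); print("closed",get_width(),g,get_wrist_force(),get_time())
    if get_width()>.2:
        np.save("g.npy",g)
        manip.line_to(p+[0,0,170],speed=60); print(get_wrist_force(),get_ft_torque()); manip.line_to(p+[0,0,245],speed=150)
        manip.sleep(.1); print("up",get_ee_pos(),get_width(),get_wrist_force(),get_time())
        snap("side","s1"); snap("wrist","wD")
        cv2.imwrite("pics/s1b.png",np.hstack([cv2.resize(cv2.imread(f"pics/{n}.png"),(400,300)) for n in("s1","wD")]))
E
```

```text
hit False [453.61 239.61 114.11] [ 0.19  0.72 -0.06]
closed 0.25821688390819864 [453.61 239.8  114.17] [-1.06  0.8   5.02] 10.2167
[ 0.51 -0.19 -4.85] [ 0.   -0.04 -0.  ]
up [452.12 239.02 243.43] 0.2615222730766639 [-0.53  0.29 -4.59] 12.0583
```

View pics/s1b.png

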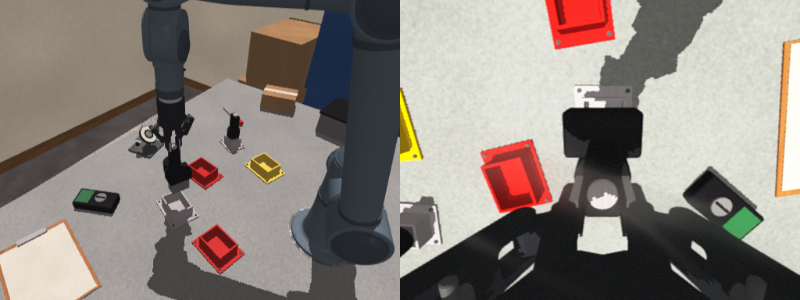

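The plug is out of the holster (4.7 N, upright) and the holster is empty. Next I move it to the lens.

```bash
cat > fin.py <<'E'
from h import *
L=np.array([788.1,58.5,84.6]); t,y=np.deg2rad([39.9,12.5])
z=np.array([-np.sin(t)*np.cos(y),-np.sin(t)*np.sin(y),np.cos(t)]); ly=np.array([-np.sin(y),np.cos(y),0]); lx=np.cross(ly,z)
o=tool(-z,ly); off=120+np.load("g.npy")[2]-6 if True else 0
E
python3 - <<'E'
from fin import *
from plant import *
np.set_printoptions(precision=2,suppress=True)
F=L+z*off; P=L+z*(off+70)
print(F,P,planner.inverse_kinematics(P,o),planner.inverse_kinematics(F,o))
manip.move_ptp(P,o); print(get_time(),get_width())
manip.line_to(F,speed=60); manip.sleep(.4)
def err():
    e=np.array(get_ee_pos())-F; r=(Ro.from_rotvec(o).inv()*Ro.from_rotvec(get_orientation())).as_rotvec(degrees=True)
    return np.array([e@lx,e@ly,e@z]),r
e,r=err(); print("err",e,r,get_width(),get_time())
snap("scene","f_sc");snap("side","f_si");snap("wrist","f_w")
c=lambda n,x,y:cv2.resize(cv2.imread(f"pics/{n}.png")[y:y+135,x:x+180],(400,300),interpolation=2)
cv2.imwrite("pics/f1.png",np.vstack([np.hstack([c("f_sc",240,130),c("f_si",120,100)]),np.hstack([cv2.resize(cv2.imread("pics/f_w.png"),(400,300)),cv2.resize(cv2.imread("pics/f_sc.png"),(400,300))])]))
E
```

```text
[645.21  26.82 259.65] [601.37  17.1  313.35] [-0.25 -0.18 -0.52  0.6   0.29 -0.37] [-0.2  -0.07 -0.56  0.42  0.26 -0.33]
13.1833 0.26149685109532944
err [ 0.05 -0.03  0.11] [ 0.    0.   -0.01] 0.2551353906866047 14.9
```

View pics/f1.png

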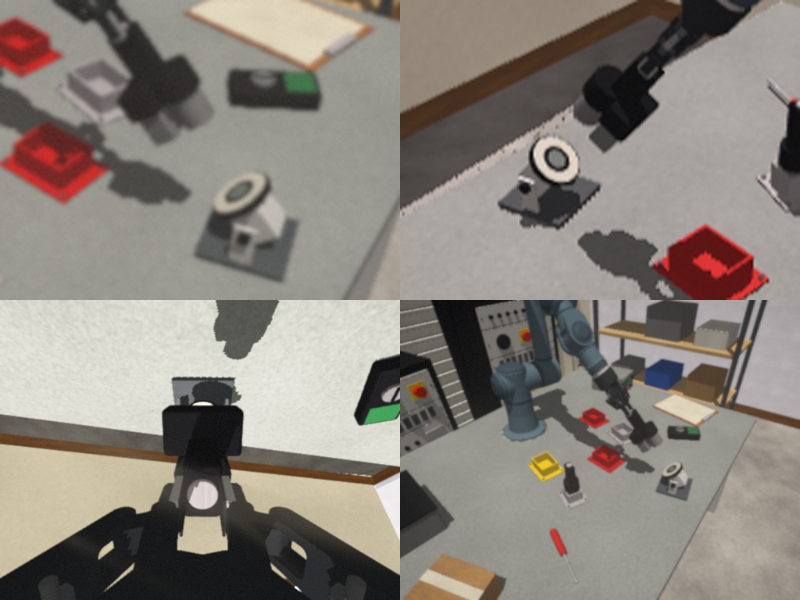

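The final view shows the plug facing the ring, round lobe up and well clear. The wide-lobe edge seems about 3 px off between the upright and tilted wrist views, so I'll check for slip in the grip.

```bash
python3 - <<'E'
from fin import *
np.set_printoptions(precision=2,suppress=True)
d=np.load("g.npy")[2]-6
def proj(n,Rp,org,pt):
    K,R,t=cam(n); return cv2.projectPoints((org+Rp@np.array(pt,float))[None],R,t,K,None)[0].ravel()
y=np.deg2rad(-20.6)
Rd=np.c_[[np.cos(y),np.sin(y),0],[-np.sin(y),np.cos(y),0],[0,0,1]]; Rf=np.c_[lx,ly,z]
for n,Rp,tcp in(("wD",Rd,np.array([452.12,239.02,243.43])),("f_w",Rf,L+z*off)):
    org=tcp-Rp[:,2]*d
    im=cv2.imread(f"pics/{n}.png").astype(int).max(2)
    edge=[]
    for c in (216,220,224,290,294,298):
        col=im[90:200,c]; dd=np.convolve(col,[1,1,-1,-1],"valid"); edge.append(next((90+i for i in range(len(col)) if (col[i:i+6]<60).all()),None))
    m=np.zeros_like(im,np.uint8); m[220:280,235:285]=(im[220:280,235:285]>130)
    k,l,st,ce=cv2.connectedComponentsWithStats(m); i=1+np.argmin(np.hypot(*(ce[1:]-[258,247]).T)+1e3*(st[1:,4]<200))
    row=im[155,:]; dk=np.nonzero(row[190:330]<60)[0]+190
    print(n,"edge rows",edge,"disc",ce[i],st[i],"body cols",dk.min(),dk.max())
    for p in((-46,0,45),(-46,38,45),(-46,-38,45),(0,0,155),(0,0,159)): print("  pred",p,proj(n,Rp,org,p))
    for a in(-2,2):  # pitch about jaw axis at grasp point
        q=Ro.from_rotvec([0,np.deg2rad(a),0]).as_matrix(); g=np.array([0,0,128.])
        print("  pitch",a,"edge",proj(n,Rp,org,q@(np.array([-46,0,45])-g)+g),"disc",proj(n,Rp,org,q@(np.array([0,0,159])-g)+g))
E
```

```text
wD edge rows [140, 139, 139, 138, 138, 138] disc [260.82 257.11] [243 245  36  23 561] body cols 209 309
  pred (-46, 0, 45) [259.24 136.4 ]
  pred (-46, 38, 45) [304.28 136.41]
  pred (-46, -38, 45) [214.23 136.39]
  pred (0, 0, 155) [259.09 245.91]
  pred (0, 0, 159) [259.08 249.56]
  pitch -2 edge [259.24 139.7 ] disc [259.08 247.6 ]
  pitch 2 edge [259.24 133.1 ] disc [259.08 251.48]
f_w edge rows [137, 136, 135, 110, 112, 136] disc [260.45 250.22] [ 241  232   38   36 1027] body cols 209 309
  pred (-46, 0, 45) [259.33 137.03]
  pred (-46, 38, 45) [304.36 137.03]
  pred (-46, -38, 45) [214.3  137.03]
  pred (0, 0, 155) [259.72 247.31]
  pred (0, 0, 159) [259.74 251.  ]
  pitch -2 edge [259.32 140.33] disc [259.75 249.04]
  pitch 2 edge [259.34 133.75] disc [259.74 252.91]
```

The absolute wrist reading suggests about 1° of gravity sag about the jaw axis, and the relative reading about 1.9°. I'll correct by 1.3°, raise the grip force slightly and check that the plug isn't creeping.

```bash
python3 - <<'E'
from fin import *
from plant import *
np.set_printoptions(precision=2,suppress=True)
def edge(n):
    im=cv2.imread(f"pics/{n}.png").astype(float).max(2)
    return [round(float(np.interp(-75,-im[115:155,c:c+3].mean(1)[::1],np.arange(115,155))),2) if 0 else 115+int(np.argmax(-np.diff(cv2.GaussianBlur(im[115:155,c:c+5].mean(1)[:,None],(1,5),1).ravel()))) for c in range(214,224,5)]
eoat.close(120)
a=np.deg2rad(1.3); q=Ro.from_rotvec(-a*ly)
zt=q.apply(z)                      # tool axis over-rotated so that the sagged plug is square
d=np.load("g.npy")[2]-6; G=L+z*(120+128)   # grasp point on the lens axis
o2=tool(-zt,ly); T=G-zt*(128-d)
manip.line_to(T,speed=10,rot=o2); manip.sleep(.5); snap("wrist","k1"); manip.sleep(1.0); snap("wrist","k2")
print(np.array(get_ee_pos())-T,(Ro.from_rotvec(o2).inv()*Ro.from_rotvec(get_orientation())).magnitude(),get_width(),get_wrist_force(),np.abs(get_dq()).max(),get_time())
print([ (n,edge(n)) for n in("wD","f_w","k1","k2")])
snap("side","k_si")
b=cv2.imread("pics/k_si.png")[100:220,170:330]; cv2.imwrite("pics/k.png",cv2.resize(b,(800,600),interpolation=2))
E
```

```text
[-0.01 -0.    0.01] 2.357251428764908e-05 0.25344409612653257 [-0.15  0.34 -3.7 ] 0.0017266720343059117 17.1167
[('wD', [138, 137]), ('f_w', [135, 134]), ('k1', [135, 134]), ('k2', [135, 134])]
```

View pics/k.png

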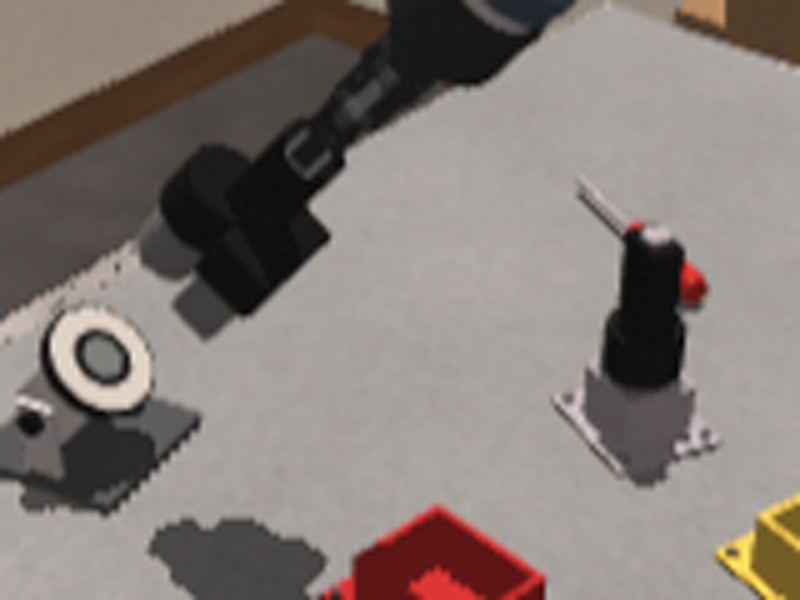

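Steady, with no creep. One last cross-check with the side view: the nose corners at crop (205,340) and (176,308) against predictions. Then I hand in.

```bash
python3 - <<'E'
from fin import *
from plant import *
K,R,t=cam("side"); Rf=np.c_[lx,ly,z]
for p in((-40,-31,0),(-40,31,0),(-46,-38,85),(-46,-38,45),(42,0,0)):
    u=cv2.projectPoints((L+z*120+Rf@np.array(p,float))[None],R,t,K,None)[0].ravel(); print(p,((u-[170,100])*5).round(0))
ticket.job_done(); print(get_time(),get_width())
E
```

```text
(-40, -31, 0) [249. 294.]
(-40, 31, 0) [199. 342.]
(-46, -38, 85) [331. 232.]
(-46, -38, 45) [297. 263.]
(42, 0, 0) [136. 224.]
the job is handed in; nothing more can be done
the job is handed in; nothing more can be done
```

The DC plug is out of its holster and held in front of the inspection camera, round lobe up. I handed the job in just after 17 s on the robot clock, with the plug still gripped at 120 N.

**What I did:** I gripped the handle across its flat sides and lifted the plug straight up about 130 mm. I then turned it onto the lens axis, with the contact face 120 mm from the lens. From the images, the lens is at about (788, 58.5, 84.6), tilted 39.9° and turned 12.5°. The ring-light fit put the camera's tilt axis at 57 mm above the table, against the 58 mm given.

**Last checks:**
- **Position:** the arm was within 0.02 mm of its target and not moving.
- **Grip:** the jaw opening was steady, and the plug had not shifted between wrist pictures about 1 s apart.
- **Side view:** the one nose corner I could match was about 6 px off in the 5× enlarged crop, roughly 1 px or 2–3 mm. I printed that comparison in the same script that handed the job in, so it played no part in the decision.
- **Surroundings:** the camera, its stand and the other plug showed no change in the views I looked at. The multimeter and screwdriver were last seen in place before the final small correction, which was made well away from them.

**What disagreed:**
- **Sag in the grip:** one wrist-camera estimate gave about 1°, the other about 1.9°. I corrected by 1.3°, so up to about 1° of tilt may remain.
- **Ring size:** the bright ring measured about 77 mm across, not 84 mm. I took the difference to be its dark rim and left the size free in the fit.

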